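Drop-in battery for the model truck

ROBOT

A 6-joint arm with a two-finger parallel gripper is mounted at the origin on the work surface. World frame = base frame: x ahead of the robot, y to its left, z up, the work surface at z = 0. Lengths are in mm, angles in rad, forces in N, time in s.
With the tool pointing down it reaches from about 275 to 1000 mm from the base axis. Payload 8.4 kg.
Tool frame: the origin (TCP) lies midway between the tips of the shut fingers; the grasp point (between the pads) lies 19 mm behind it; y points along the fingers, z is the direction in which the jaws open and shut, and the axes are right-handed (so a half turn about y gives the same grasp; the last joint's range is limited). The gripper opens to 85 mm and grips with 20 to 120 N. Pads are 22 mm wide; open, the fingers measure 114 mm over their backs; the gripper's body (76 mm by 85 mm) begins 54 mm behind the grasp point. The pads swing forward as they close: fully open they stand 13 mm farther back than shut.
Start: joints at [1.346, 0.353, 1.633, -0, 1.155, -0.002], TCP at [138.099, 609.554, 231.281] pointing down, gripper open.
Joint ranges: [-2.63, 2.63], [-0.92, 2.1], [0.06, 2.66], [-1.3, 4.44], [0, 2.69], [-3.02, 3.02]. Speed limits (rad/s): [2.22, 2.22, 2.79, 3.14, 3.14, 3.14].

INTERFACE

Orientations are given as [roll, pitch, yaw] about the fixed x, y, z axes, in that order (R = Rz(yaw) Ry(pitch) Rx(roll)).
In Python, from rig import r, imaging gives the robot as it stands. The module is installed in compiled form; this text tells all that it offers.
- The arm moves only by the tool send_rows, never from a script. Its argument "series" is a list of rows, each a list of 6 numbers: the shift along the tool's x, y, z in m, then the turn, a rotation vector about the tool's x, y, z in degrees. In form: [[dx, dy, dz, ax, ay, az], ...]. A call has 1 to 8 rows; each row shifts and turns the commanded pose from where the row before left it, along the tool's axes as they then stand; what a row does not reach is not made up. A row lasts 1/10 s, in which the tool goes at most 50 mm and 8.59 degrees, less where a joint would pass 70% of its speed; a pose out of reach is approached as far as the arm can. A call is refused whole if a number of a shift passes 0.05 or a number of a turn 8.59, either way. A call with a gripper value outside its range is refused whole. "gripper" is the opening, from 0 (shut) to 1 (fully open), set as the call begins (left out, the last holds). The fingers move at their own pace and stop on an object; "squeeze" is the grip in N (left out, the last holds). Time passes only in rows, so rows that do not move let the fingers close. It gives the time, the measured TCP pose, the force and the opening at its end, in the units of the state.
- r.sense(): the state, without advancing time (a new reading comes with each control period).
- imaging.grab_frame(name): name is "side" or "top"; returns a dict with "frame" (420x560x3 uint8, red, green, blue), "depth" (420x560 float32, mm along the optical axis (not along the pixel's ray), 0 where there is no reading), "intrinsics" (3x3 intrinsics, pixels), "origin" and "rotation" of the camera in the world. Camera axes: x right, y down, z forward; pixel columns grow to the right and rows downward; lengths in mm; the calibration is good to about 2 mm. A picture is of the moment at which its call begins.
- r.sign_off(): hands the job in, once; it reports no verdict.
The state is a dict: "clock": time; "qpos": joint angles; "qvel": joint speeds; "joint_efforts": joint torques, N m; "eef_pos": TCP position; "tcp_rot": TCP orientation; "contact_force": force on the tool from outside, world axes, zero at the start; "wrist_torque": the same for the moment, N m; "opening": opening from 0.0 (shut) to 1.0 (fully open).
Only numpy, scipy, OpenCV 4.12 (cv2) and the standard library are available. Lean on these libraries where they do the work, as an engineer would, in place of code of your own. Each camera call takes 0.05 s, during which the arm holds its last target.

TASK

Fit the drop-in battery pack (the square-edged case with a tongue on its nose and a plug under its tail) into the truck chassis on the work stand: with the tail held up, slip the tongue under the lip at the near end of the battery bay, then swing the tail down so that the plug enters its socket, and press it fully home, without forcing it, until the sprung catch has snapped over the tail. Let go, and leave everything else on the desk where it is.

Things in the scene. Friction and masses are not known exactly. Their poses are not given: they have to be found in the camera images.
- pack_mid (a point): Centre of the drop-in battery pack's case, half-way up. Loose, 0.2 to 0.4 kg, black plastic, square-edged. Case 120 long (x) x 46 wide (y) x 36 high (z). Axes: x from nose to tail, z out of its top; grey thumb ridges cross the top near the tail. It starts beside the truck, nose towards the robot (+-23 deg), lying on tongue and plug foot, so its tail is about 6 deg up
- pack_nose (a point): Tip of the pack's tongue, middle of its lower edge: 72 mm noseward of the case centre, level with the case's underside. The tongue is 12 long x 30 wide x 7 thick. At the tail a ledge, 8 long x 24 wide x 9 high, sticks out, also level with the underside. Axes as the pack
- pack_plug (a point): Centre of the foot of the pack's plug: a rectangular block under the tail, 14 (x) x 26 (y) mm, reaching 11 mm below the case's underside, foot tapered by 1.5 mm all round; 40 mm tailward of the case centre. Axes as the pack
- truck (a joint): How far (m) the model truck chassis is pushed down, level, on its foam-topped work stand: 0 at rest. The foam gives: about 1 mm per 0.8 N of push beyond the first 2 N (the fitted pack included), so the bay sinks under your hand and springs back; 30 mm or more would be forcing it. Chassis without wheels, 420 long x 230 wide, its stand fixed to the desk
- bay_middle (a point): Middle of the battery bay's level floor (grey tray), 80 mm above the desk; x from the lip end (towards the robot) to the catch end. With the pack home its case centre is 18 mm above this. At x = -50 to -14 mm from here guides 12 mm high stand on both sides, 49 mm apart at the floor, flaring to 57 mm, 62 over all, then 30 mm free for fingers. Beyond +-90 mm servo and motor stand 22 mm high, at +-160 shock towers 54 mm
- bay_lip (a point): Middle of the lip's lower edge, on the side facing the catch: at x = -65.5 mm from the bay middle, 11 mm above its floor. The lip is 50 wide, its top 16 mm above the floor; under it is 7.5 mm of room to a wall that stops the tongue, the gap narrowing to 8.7 mm. The tongue enters with the tail 6 to 16 deg up (10 to clear the catch). Axes as bay_middle
- bay_socket (a point): Centre of the mouth of the socket in the bay floor, at x = +40 mm from the bay middle: a rectangular hole 17 (x) x 29 (y) mm, 13 deep, mouth bevelled 1.5 mm. With the tongue against its stop wall the plug sits about 1 mm lipward of the hole's centre. Axes as bay_middle
- catch_tip (a point): Lower edge of the sprung catch's hook: at rest x = +64 mm from the bay middle, 10.5 mm above the floor. Hook 20 wide, its upper side a steep ramp to a top at 22 mm. A hooked pack, let go, rests with its tail ledge on this ramp (tail 6 to 7 deg up); pressing the tail down with some 10 to 18 N drives the catch back, and it snaps over the ledge once the pack is home
- catch (a joint): Angle of the catch, rad: 0 at rest (closed), grows to at most 0.45 as it is pushed back; a spring returns it
- stick_mid (a point): Centre of another battery, not wanted: a plain stick of six round cells, 134 x 46 x 23 mm, no tongue or plug. It and the drop-in pack lie one on each side of the truck. Bystander
- tyre1: Wheel with chevron tyre lying flat, 104 mm across, 52 high; origin under its centre. Bystander
- tyre2: As tyre1
- tyre3: As tyre1
- jar1: Paint jar, 36 mm across, 50 high; origin under its centre. Bystander
- jar2: As jar1
- glue: White glue bottle with a thin nozzle, 42 mm across, 98 high; origin under its centre. Bystander
- mouse: Black computer mouse on a mat, 108 x 62 x 34 mm; origin under its centre. Bystander
Things that resemble listed ones, but are neither listed nor needed, are in the scene too. What is shaped like the part that bears pack_mid but red is not meant.

How it is judged:
By the outcome, as a careful person would: the job done as asked, in the order asked, and still so for the second after the job is handed in, with the robot touching nothing.
It also fails if it takes over 53 s, if anything falls off the work surface, if the arm or the gripper's body presses on something with over 40 N, if the wrist force passes 120 N, or if a joint passes its speed limit or range.

## Working session

There is one attempt and no reset: what is moved stays moved. The work goes in short steps, Python scripts to look and compute and a tool call to move; the robot and the scene stay as the last step left them, time stands still between calls to the robot, and variables do not carry over. Pictures are saved under pics/ and viewed, and the job is handed in when it is done.

Besides the shell and the picture viewer there is one more tool, called after ">>>" by a JSON object that holds its "op" and its "data", one argument or row to a line. send_rows: Moves the arm, as the interface text tells. Its arguments: {"type":"object","properties":{"series":{"type":"array","items":{"type":"array","items":{"type":"number"}}},"gripper":{"type":"number"},"squeeze":{"type":"number"}},"required":["series"]}

```bash
mkdir -p pics
cat > h.py <<'E'
import numpy as np, cv2
from rig import r, imaging
def grab(n,fn=None):
    d=imaging.grab_frame(n)
    np.savez(f'{n}.npz',**{k:np.asarray(v) for k,v in d.items()})
    if fn: cv2.imwrite('pics/'+fn,d['frame'][:,:,::-1])
    return d
def load(n): return dict(np.load(f'{n}.npz'))
def ray(d,uv):
    K=d['intrinsics'];uv=np.atleast_2d(np.asarray(uv,float))
    c=np.c_[uv,np.ones(len(uv))]@np.linalg.inv(K).T
    return c@d['rotation'].T
def plane(d,uv,z):
    w=ray(d,uv);o=d['origin']
    return o+w*((z-o[2])/w[:,2])[:,None]
def cloud(d):
    h,w=d['depth'].shape
    u,v=np.meshgrid(np.arange(w),np.arange(h))
    P=ray(d,np.c_[u.ravel(),v.ravel()])*d['depth'].ravel()[:,None]+d['origin']
    P[d['depth'].ravel()==0]=np.nan
    return P.reshape(h,w,3)
def proj(d,p):
    c=(np.atleast_2d(p)-d['origin'])@d['rotation'];q=c@d['intrinsics'].T
    return q[:,:2]/q[:,2:]
E
python3 - <<'E'
from h import *
print(r.sense())
for n in('top','side'):
    d=grab(n,n+'0.png');print(n,d['origin'],d['rotation'],d['intrinsics'])
E
```

```text
{'clock': 0.0, 'qpos': array([ 1.34561811e+00,  3.53695098e-01,  1.63415051e+00, -2.45654092e-05,
        1.15521766e+00, -2.43000117e-03]), 'qvel': array([-0.00106526, -0.00040421,  0.00048722,  0.00093548, -0.0004826 ,
       -0.00083854]), 'joint_efforts': array([ 8.11595019e-04, -6.05266070e+01, -3.42067623e+01,  1.63537861e-04,
        9.59754456e-03, -1.76651815e-05]), 'eef_pos': array([137.98450383, 609.07040683, 230.5253632 ]), 'tcp_rot': array([-1.57226700e+00, -1.88861845e-05, -2.22738267e-01]), 'contact_force': array([-0.99649633, -0.66091284,  0.70191366]), 'wrist_torque': array([-0.00168722,  0.05002162, -0.01633865]), 'opening': 0.9966379119658036}
top [ 309.1520844   -65.8894188  1865.32754722] [-3.03861311 -0.01594096 -1.55532857] [[529.22023734   0.         279.24576855]
 [  0.         529.22023734 204.68543842]
 [  0.           0.           1.        ]]
side [ 321.50577603 -938.84994525  997.38241209] [-2.37802664  0.003812   -0.19643422] [[387.47722031   0.         277.42380214]
 [  0.         387.47722031 212.67462989]
 [  0.           0.           1.        ]]
```

```bash
sed -i 's/^def ray/from scipy.spatial.transform import Rotation as Rn\ndef RR(d): return Rn.from_euler("xyz",d["rotation"]).as_matrix()\ndef ray/; s/d\[.rotation.\]\.T/RR(d).T/; s/@d\[.rotation.\];/@RR(d);/' h.py
python3 - <<'E'
from h import *
for n in('top','side'):
    d=load(n);P=cloud(d);print(np.nanpercentile(P.reshape(-1,3),[1,50,99],axis=0))
E
```

```text
[[ -207.10218844 -1385.33346439  -760.9831116 ]
 [  485.25925544   -94.85510488     1.71835039]
 [ 1447.77512009  1137.02140815   875.16460133]]
[[-7.13947870e+02 -7.10064599e+02 -6.95293699e+02]
 [ 5.13300355e+02 -1.14668511e+01  1.84803363e+00]
 [ 1.44879983e+03  1.95401835e+03  6.11789979e+02]]
```

View pics/top0.png

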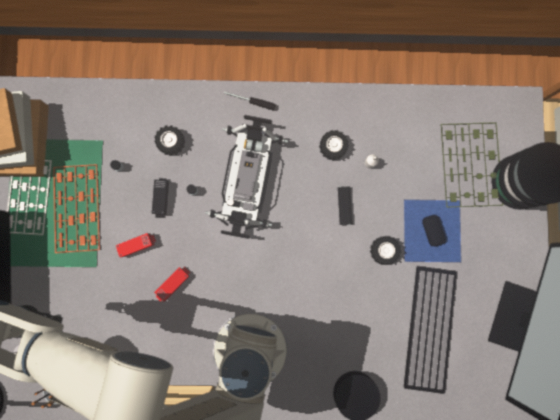

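View pics/side0.png

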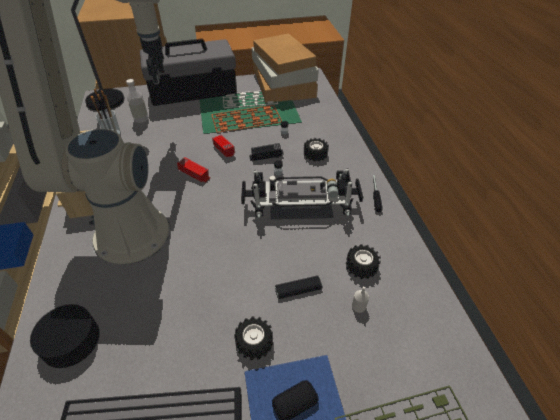

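Run:
```python
from h import *
d=load('top');s=load('side')
f=d['frame'][:,:,::-1];g=s['frame'][:,:,::-1]
def z(im,u0,u1,v0,v1,k): return cv2.resize(im[v0:v1,u0:u1],None,fx=k,fy=k,interpolation=cv2.INTER_CUBIC)
def br(i): return np.clip(i.astype(float)*1.8,0,255).astype('uint8')
a=z(f,135,205,165,225,5);b=z(f,320,390,165,225,5)
c=z(g,235,305,125,185,5);e=z(g,265,335,255,315,5)
cv2.imwrite('pics/z1.png',br(np.vstack([np.hstack([a,b]),np.hstack([c,e])])))
t=z(f,205,295,110,245,4);u=z(g,235,375,155,225,3)
o=np.zeros((540,800,3),'uint8');o[:540,:360]=t;o[:210,380:800]=u
cv2.imwrite('pics/z2.png',br(o))
P=cloud(d)
for (u,v) in [(161,197),(345,205),(192,189),(250,165),(370,160)]: print(u,v,P[v,u])
print(np.round(P[190:206:3,335:357:3,2]));print(np.round(P[180:216:3,150:173:3,2]))
```

```text
161 197 [518.00337662 317.60647587  39.73830262]
345 205 [ 502.54604663 -322.53035397   25.80994431]
192 189 [546.8427324  210.39008309  47.04017018]
250 165 [629.97881473  10.81761585  72.48496673]
370 160 [ 656.06468803 -402.94559577   66.9898926 ]
[[ 7. 20. 21. 27. 22. 28. -4.  5.]
 [-4. 21. 22. 22. 27. 17. -4.  6.]
 [ 1.  6. 24. 25. 26. 15.  5.  2.]
 [-8.  7. 19. 22. 23. 21. -3. -7.]
 [ 5. -6. 24. 23. 23. 21. -7. -3.]
 [ 1. -4. 16. 19. 30. 28.  2.  3.]]
[[-1. -8. 52. 56. 57. 46. -6. -4.]
 [ 8. -4. 46. 56. 50. 53. 22.  3.]
 [-4.  4. 47. 49. 53. 50. 23. -1.]
 [-4. -4. 44. 43. 47. 45. 17. -2.]
 [ 2. 44. 52. 44. 48. 50.  1. -7.]
 [ 5. 47. 41. 35. 46. 50. -9.  5.]
 [ 8. 49. 47. 46. 47. 49. -1.  0.]
 [ 2. 36. 40. 38. 43. 42.  3.  7.]
 [ 0. 42. 45. 39. 48. 39. -4. -3.]
 [-8. 45. 36. 43. 41. 43.  3.  4.]
 [ 2. 35. 35. 43. 38. 36. -1. 12.]
 [ 6. 31. 36. 42. 40. 35.  3.  1.]]
```

View pics/z1.png

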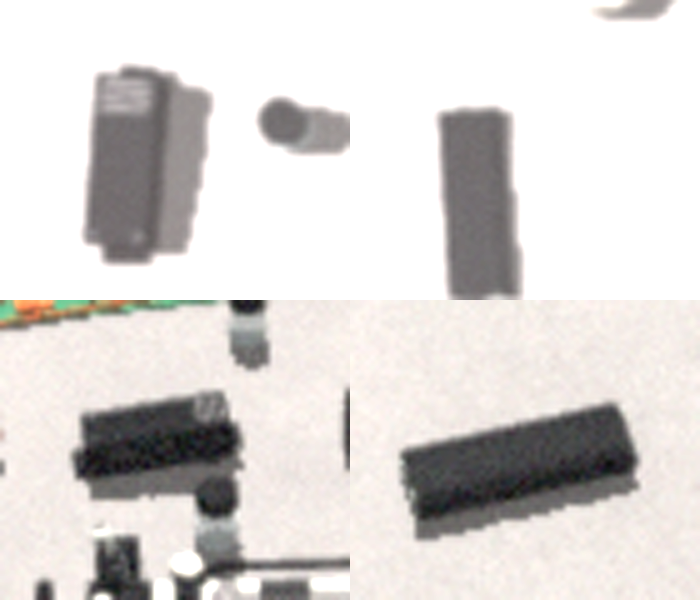

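View pics/z2.png

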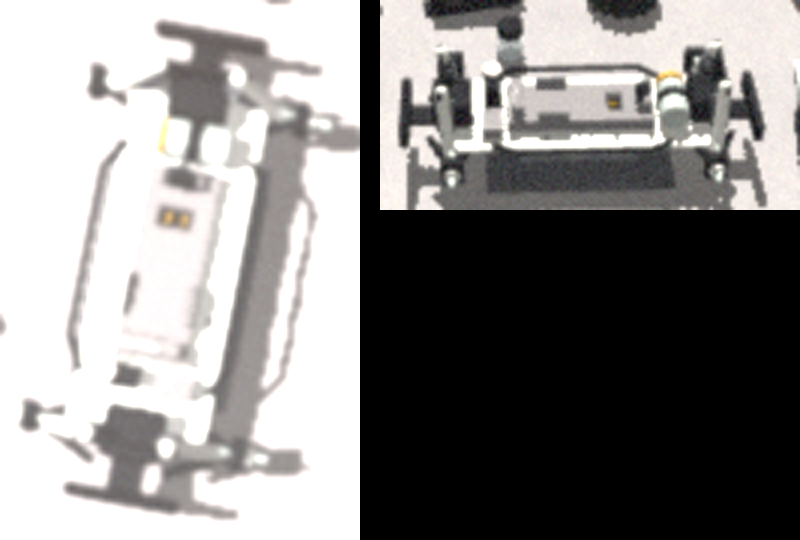

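Run:
```python
from h import *
d=load('top');s=load('side')
f=d['frame'][:,:,::-1];g=s['frame'][:,:,::-1]
def z(im,u0,u1,v0,v1,k):
    o=cv2.resize(im[v0:v1,u0:u1],None,fx=k,fy=k,interpolation=cv2.INTER_CUBIC)
    for u in range(u0,u1,5): cv2.line(o,((u-u0)*k+k//2,0),((u-u0)*k+k//2,6 if u%10 else 14),(0,0,255),1)
    for v in range(v0,v1,5): cv2.line(o,(0,(v-v0)*k+k//2),(6 if v%10 else 14,(v-v0)*k+k//2),(0,0,255),1)
    return o
t=z(f,220,290,135,215,7)
cv2.imwrite('pics/z3.png',t)
u=z(g,240,360,165,220,6);cv2.imwrite('pics/z4.png',u)
w=z(f,145,180,170,225,10);w=np.clip(w.astype(float)*2.5,0,255).astype('uint8');
x=z(g,245,290,135,170,9);x=np.clip(x.astype(float)*2.5,0,255).astype('uint8')
o=np.zeros((550,770,3),'uint8');o[:550,:350]=w;o[:315,360:765]=x;cv2.imwrite('pics/z5.png',o)
```

```text
(no output)
```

View pics/z3.png

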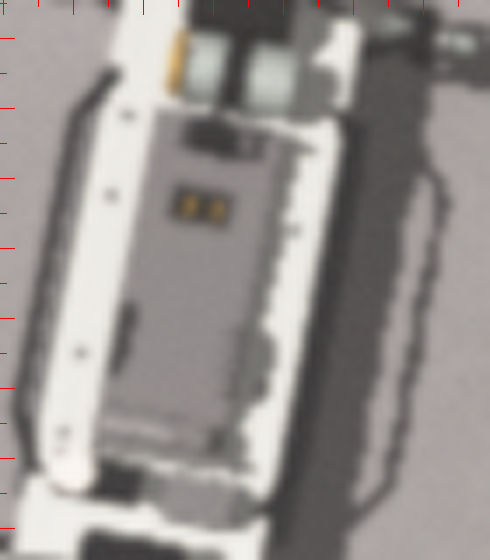

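View pics/z4.png

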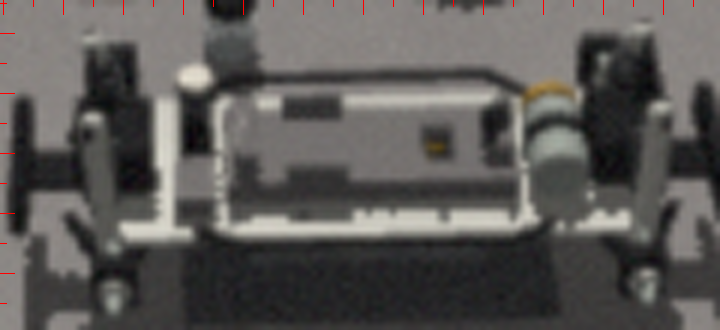

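View pics/z5.png

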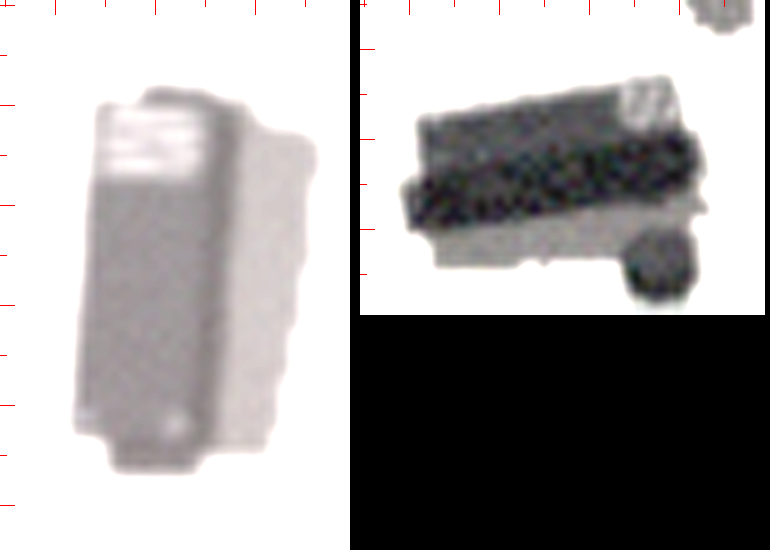

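Run:
```python
from h import *
d=load('top');f=d['frame'].astype(float).sum(2)/3
np.set_printoptions(linewidth=220)
print(f[176:220,150:172].astype(int))
```

```text
[[164 165 162 163 163 162 166 166 163 162 159 161 161 165 165 164 162 164 165 164 164 165]
 [164 162 165 165 164 163 163 162 155 144 139 142 145 151 154 154 159 164 165 165 165 167]
 [162 165 164 161 158 155 155 153 142 114 101  98 103 111 112 117 133 150 154 156 159 165]
 [161 161 161 152 134 123 122 123 117  85  70  68  70  74  74  80  95 111 115 120 137 159]
 [161 162 159 142 109  89  93 100  95  83  78  76  76  74  70  66  68  75  83  93 117 148]
 [161 162 159 140  97  83  95 103 101 102  99  99  98  93  83  72  63  59  67  79  99 127]
 [161 161 158 137  95  86  93  95  97  98  95  94  95  92  87  72  61  57  63  74  84 100]
 [161 162 158 135  95  86  92  92  95  96  96 101 102 102  93  77  60  54  61  73  81  83]
 [162 161 156 134  96  91 100 101  98  94  90  95  97  96  87  72  61  56  60  77  81  83]
 [161 161 152 124  90  85  92  95  95  92  91  91  95  97  92  73  60  55  63  78  83  81]
 [161 162 151 121  89  87  98 101 103 103  99  95  94  93  84  69  57  56  65  80  82  82]
 [163 162 149 117  85  79  84  84  85  85  85  84  85  83  73  63  55  57  65  78  83  82]
 [162 16
[... 2204 characters left out ...]
3  64  61  62  64  71  79  71  60  56  66  80  82  82  83  85]
 [159 138 105  93  85  72  63  62  59  61  61  68  70  65  57  56  69  79  85  82  82  89]
 [165 155 146 141 128  94  67  57  57  56  57  61  60  59  58  63  72  81  84  83  84  91]
 [166 163 164 160 146 106  70  59  60  60  59  60  59  61  68  84  98 101 104 104 104 112]
 [165 166 166 163 148 112  76  65  65  62  65  65  63  65  79 109 139 145 146 147 148 151]
 [164 165 165 163 153 128 106  95  94  93  92  93  92  94 103 127 154 161 162 163 164 164]
 [164 164 165 165 162 154 145 142 142 142 142 143 144 143 146 151 162 165 166 165 165 165]
 [165 166 164 164 164 164 162 161 160 162 163 162 163 164 162 162 163 166 166 165 165 164]]
```

Run:
```python
from h import *
d=load('top');f=d['frame'].astype(float).sum(2)/3
np.set_printoptions(linewidth=260)
print('cols 224-266');print(f[145:210,226:268].astype(int))
```

```text
cols 224-266
[[170 169 168 ... 123 131 152]
 [168 168 169 ... 115 116 132]
 [169 168 168 ... 114 116 128]
 ...
 [236 235 235 ...  85  84  84]
 [236 236 237 ...  85  86  84]
 [236 237 238 ...  85  86  84]]
```

Run:
```python
from h import *
d=load('top')
T=plane(d,[153.75,178.8],48.7)[0];N=plane(d,[151.5,213.3],37)[0]
print('tailL',T,'noseL',N,np.linalg.norm(T-N))
v=(N-T)[:2];print('yaw',np.degrees(np.arctan2(-v[1],-v[0])))
tl=plane(d,[155.0,216.5],7)[0];tr=plane(d,[165.1,216.5],0)[0];tip=plane(d,[160.05,217.37],0)[0]
print(tl,tr,tip)
s=load('side')
# predict check in side view
yaw=np.arctan2(-v[1],-v[0])
R=(Rn.from_euler('z',yaw)*Rn.from_euler('y',-5.6,degrees=True)).as_matrix()
# from left top edge: mid of edge
m=(T+N)/2; c=m-R@np.array([0,23,18]);print('centre',c,'nose',c+R@[-72,0,-18],'plug',c+R@[40,0,-29])
pts=[[x,y,z] for x in(-60,60) for y in(-23,23) for z in(-18,18)]
for p in pts: print(p,np.round(proj(d,c+R@p)[0],1),np.round(proj(s,c+R@p)[0],1))
f=d['frame'].astype(float).sum(2)/3
import sys;np.set_printoptions(linewidth=260,threshold=sys.maxsize)
print(f[145:206,230:266].astype(int))
```

```text
tailL [579.8360915  343.11636465  48.7       ] noseL [461.08650369 348.70642585  37.        ] 119.4554452080416
yaw -2.6951726682730333
[452.52118582 342.82128411   7.        ] [453.65537621 308.90617133   0.        ] [450.28605075 326.51774139   0.        ]
centre [521.13433413 322.85424263  24.9359068 ] nose [ 4.51311774e+02  3.26141095e+02 -4.15518200e-03] plug [ 5.63726169e+02  3.20849259e+02 -2.23718088e-02]
[-60, -23, -18] [166.9 214.1] [252.8 161.1]
[-60, -23, 18] [164.8 214.2] [251.5 154.2]
[-60, 23, -18] [153.9 213.3] [251.6 154.3]
[-60, 23, 18] [151.5 213.4] [250.3 147.3]
[60, -23, -18] [169.1 180.1] [281.7 156.1]
[60, -23, 18] [167.1 179.6] [280.9 149. ]
[60, 23, -18] [156.1 179.3] [280.  149.3]
[60, 23, 18] [153.8 178.7] [279.1 142.3]
[[167 169 165 152 125 104 119 176 224 233 233 233 230 214 168 137 145 182 193 193 180 143  89  64  81 131 184 200 199 197 192 173 133 114 119 123]
 [167 168 161 139  99  84 122 183 225 233 234 233 228 203 154 127 137 169 178 179 163 122  78  64  84 137 188 202 202 200 197 176 131 113 114 115]
 [166 162 145 112  86 113 169 216 230 233 233 232
[... 7924 characters left out ...]
19 126 142 168 192 197 194 176 163 149 148 149 147 146 139 127 136 165 204 230 225 176 102  66  65  71  80  84]
 [244 242 230 171  98  68  68  72  77  84 108 138 164 177 181 168 168 173 182 187 185 192 184 157 163 180 204 228 218 159  90  65  64  74  83  85]
 [243 239 219 150  84  67  66  65  65  73  97 119 128 139 153 152 155 162 170 174 168 179 190 184 198 215 225 230 208 137  77  62  67  77  84  83]
 [231 222 175 109  70  64  65  66  66  78 103 117 122 131 141 145 145 148 148 150 145 153 163 163 169 195 223 224 182 110  67  63  71  79  83  84]
 [187 169 129  88  71  70  67  64  69  86 112 121 125 134 143 144 144 143 144 143 143 142 145 134 128 152 188 193 143  84  63  68  73  81  85  85]]
```

Run:
```python
from h import *
d=load('top');s=load('side')
f=d['frame'].astype(float).sum(2)/3
def cen(f,r0,r1,c0,c1,bg):
    w=np.clip(bg-f[r0:r1,c0:c1],0,None);w[w<8]=0
    v,u=np.mgrid[r0:r1,c0:c1];return (w*u).sum()/w.sum(),(w*v).sum()/w.sum()
m=(np.clip(142-f,0,50)>25).astype(float)
v,u=np.mgrid[158:170,241:255];w=m[158:170,241:255]
print(w.astype(int))
c1=cen(f,158,170,241,255,142);c2=((w*u).sum()/w.sum(),(w*v).sum()/w.sum());print(c1,c2)
S=plane(d,c2,80)[0];print('socket top',S, plane(d,c1,80)[0])
# rails
def rows(rr,c0,c1,th,up):
    o=[]
    for r_ in rr:
        x=f[r_,c0:c1]
        for i in range(len(x)-1):
            if (x[i]>=th>x[i+1]): o.append((c0+i+(x[i]-th)/(x[i]-x[i+1]),r_));break
    return np.array(o)
for nm,e in (('Lin',rows(range(155,176),236,246,188,0)),('Rout',rows(range(176,202),256,268,150,0))):
    W=plane(d,e,92);p=np.polyfit(W[:,0],W[:,1],1);print(nm,np.degrees(np.arctan(p[0])),'resid',np.std(W[:,1]-np.polyval(p,W[:,0])), 'y at x=650',np.polyval(p,650))
g=s['frame'].astype(float).sum(2)/3
import sys;np.set_printoptions(linewidth=260,threshold=sys.maxsize)
print(g[178:200,298:330].astype(int))
P=cloud(d)
# height map bay
for x in range(0,1):pass
Z=P[150:205,230:266,2];print(np.round(cv2.blur(Z,(3,3))[::3,::3]))
```

```text
[[0 0 0 0 0 0 0 0 0 0 0 0 0 0]
 [0 0 0 0 0 0 0 0 0 0 0 0 0 0]
 [0 0 0 0 0 0 0 0 0 0 0 0 0 0]
 [0 0 0 0 1 1 1 0 0 0 0 0 0 0]
 [0 0 0 0 1 1 1 1 1 1 1 0 0 0]
 [0 0 0 1 1 1 1 1 1 1 1 1 1 0]
 [0 0 0 1 1 1 1 1 1 1 1 1 0 0]
 [0 0 0 1 1 1 1 1 1 1 1 1 0 0]
 [0 0 0 0 1 1 1 1 1 1 1 1 0 0]
 [0 0 0 0 0 0 0 0 0 1 1 0 0 0]
 [0 0 0 0 0 0 0 0 0 0 0 0 0 0]
 [0 0 0 0 0 0 0 0 0 0 0 0 0 0]]
(np.float64(248.2318203422053), np.float64(163.8199857414449)) (np.float64(248.16666666666666), np.float64(163.95833333333334))
socket top [632.12356236  16.82889078  80.        ] [632.60645078  16.61684379  80.        ]
Lin -9.64849091293315 resid 0.16781974282224804 y at x=650 43.748510075100555
Rout -9.7100082062631 resid 0.18781264009196422 y at x=650 -48.93639509713829
[[ 69  74  78  79  79  77  79  79  77  79  77  77  75  75  81  96  97  96  96  94  99  95  91  64  53  49  64  87 112 126 135 138]
 [119 119 121 123 123 124 125 126 124 125 126 127 124 122 122 127 131 133 129 131 130 130 129 123 116  78  54  53  65  91 122 122]
 [140 140 139 140 149 150 149 151 150 150 149 150 152 149 152 152 160 161 160 160 161 16
[... 3030 characters left out ...]
  66.]
 [ 65.  nan  70.  80.  84.  83.  81.  nan  81.  70.  nan  67.]
 [ 65.  nan  70.  80.  81.  78.  82.  nan  81.  69.  nan  nan]
 [ 64.  nan  84.  80.  80.  83.  84.  nan  80.  66.  nan  nan]
 [ 65.  nan  82.  81.  83.  77.  81.  nan  82.  62.  nan  nan]
 [ 65.  nan  89.  81.  83.  81.  81.  nan  nan  64.  nan  nan]
 [ 63.  nan  83.  80.  82.  81.  80.  nan  nan  67.  nan  nan]
 [ 63.  nan  86.  84.  82.  80.  80.  nan  nan  65.  nan  nan]
 [ 68.  nan  99.  96.  98.  92.  92.  nan  nan  67.  nan  nan]
 [ 78.  nan  77.  84.  87.  91.  94.  nan  nan  63.  nan  nan]
 [107.  nan 103.  84.  68.  74.  74.  nan  nan  68.  nan  nan]
 [105.  nan 101.  90.  65.  81.  83.  nan  nan  67.  nan  nan]]
```

Run:
```python
from h import *
d=load('top');s=load('side')
g=s['frame'].astype(float).sum(2)/3
m=(g[183:193,307:318]<92).astype(float);v,u=np.mgrid[183:193,307:318]
c=((m*u).sum()/m.sum(),(m*v).sum()/m.sum());print(c,plane(s,c,80))
S=plane(d,(248.2,163.9),80)[0];print(S,proj(s,S))
# pack: side-view estimate: project lines
yaw=np.radians(-9.7);R=Rn.from_euler('z',yaw).as_matrix()
B=S-R@[40,0,0];print('bay mid',B)
for n,p in dict(lip=[-65.5,0,11],lipL=[-65.5,25,16],lipR=[-65.5,-25,16],catch=[64,0,10.5],gL1=[-50,24.5,0],gL2=[-14,24.5,0],gR1=[-50,-24.5,0],gR2=[-14,-24.5,0],gLo=[-14,28.5,12],gRo=[-14,-28.5,12],gRo2=[-50,-31,12]).items():
    q=B+R@p;print(n,np.round(q,1),'top',np.round(proj(d,q)[0],1),'side',np.round(proj(s,q)[0],1))
```

```text
(np.float64(312.6470588235294), np.float64(188.38235294117646)) [[632.65246043  13.66897736  80.        ]]
[632.32753301  16.71948076  80.        ] [[312.33236301 187.81336525]]
bay mid [592.89939425  23.45905594  80.        ]
lip [528.3  34.5  91. ] top [242.1 193.6] side [282.1 186.1]
lipL [532.5  59.1  96. ] top [234.7 192.1] side [281.9 180.2]
lipR [524.1   9.9  96. ] top [249.3 194.8] side [282.4 190. ]
catch [656.   12.7  90.5] top [249.4 156.5] side [319.4 185.4]
gL1 [547.7  56.   80. ] top [236.1 188.2] side [286.3 183.7]
gL2 [583.2  50.   80. ] top [238.1 177.9] side [296.4 183.4]
gR1 [539.5   7.7  80. ] top [250.3 190.9] side [286.9 193.2]
gR2 [575.    1.7  80. ] top [252.3 180.6] side [297.3 193. ]
gLo [583.9  53.9  92. ] top [236.7 177.2] side [296.5 180.1]
gRo [574.3  -2.3  92. ] top [253.3 180.3] side [297.5 191.2]
gRo2 [538.4   1.3  92. ] top [252.  190.8] side [287.  191.9]
```

```bash
cat >> h.py <<'E'
def tgt(yaw,tilt): # tilt deg tail-up
    return Rn.from_euler('z',yaw,degrees=True)*Rn.from_euler('y',-tilt,degrees=True)*Rn.from_euler('x',-90,degrees=True)
def cur():
    s=r.sense();return s['eef_pos'],Rn.from_euler('xyz',s['tcp_rot']),s
def go(p,R):
    c,Rc,s=cur()
    print('turn (deg, tool)',np.round((Rc.inv()*R).as_rotvec(degrees=True),2),'then shift in turned frame (mm)',np.round(R.inv().apply(p-c),1),'| before-turn frame',np.round(Rc.inv().apply(p-c),1))
def st():
    c,Rc,s=cur();e=(Rc*Rn.from_euler('x',90,degrees=True)).as_euler('ZYX',degrees=True)
    print('t',round(s['clock'],2),'p',np.round(c,1),'yaw/tilt/roll',np.round([e[0],-e[1],e[2]],2),'F',np.round(s['contact_force'],1),'op',round(s['opening'],3))
PC=np.array([521.1,321.5,25.]);PY=-2.7;PT=5.6
BM=np.array([592.9,22.,80.]);BY=-9.7
G=np.array([35,0,-16.]) # tcp in pack frame
def Rp(yaw,tilt): return (Rn.from_euler('z',yaw,degrees=True)*Rn.from_euler('y',-tilt,degrees=True))
E
python3 - <<'E'
from h import *
st()
g=PC+Rp(PY,PT).apply(G);print(g)
R=tgt(PY,PT);go(g,R);go(g+R.apply([0,-.1,0])*1000*0.9,R)
E
```

```text
t 0.1 p [138.  609.1 230.6] yaw/tilt/roll [-12.76   0.    -0.07] F [ 0.4 -0.   0.3] op 0.999
[557.45388319 319.78559439  12.49176309]
turn (deg, tool) [  0.56 -10.05  -5.59] then shift in turned frame (mm) [ 409.3  259.3 -269.3] | before-turn frame [ 473.   218.4 -189.3]
turn (deg, tool) [  0.56 -10.05  -5.59] then shift in turned frame (mm) [ 409.3  169.3 -269.3] | before-turn frame [ 464.4  128.8 -190.9]
```

>>> {"op": "send_rows", "data": {
  "series": [
    [0, 0, 0, 0.28, -5.03, -2.8],
    [0, 0, 0, 0.28, -5.02, -2.79],
    [0.034, 0.014, -0.0224, 0, 0, 0],
    [0.034, 0.014, -0.0224, 0, 0, 0],
    [0.034, 0.014, -0.0224, 0, 0, 0],
    [0.034, 0.014, -0.0224, 0, 0, 0],
    [0.034, 0.014, -0.0224, 0, 0, 0],
    [0.034, 0.014, -0.0224, 0, 0, 0]
  ],
  "gripper": 1
}}

```text
clock: 0.9
eef_pos: [343.8, 464.1, 166.9]
tcp_rot: [-1.57, -0.098, -0.047]
contact_force: [0.1, 0.3, -0.1]
opening: 1.0
```

>>> {"op": "send_rows", "data": {
  "series": [
    [0.034, 0.014, -0.0224, 0, 0, 0],
    [0.034, 0.014, -0.0224, 0, 0, 0],
    [0.034, 0.014, -0.0224, 0, 0, 0],
    [0.034, 0.014, -0.0224, 0, 0, 0],
    [0.034, 0.014, -0.0224, 0, 0, 0],
    [0.034, 0.014, -0.0224, 0, 0, 0],
    [0, 0, 0, 0, 0, 0],
    [0, 0, 0, 0, 0, 0]
  ]
}}

```text
clock: 1.7
eef_pos: [547.6, 320.2, 102.8]
tcp_rot: [-1.57, -0.097, -0.049]
contact_force: [-0.5, 0.2, -0.3]
opening: 0.995
```

Run:
```python
from h import *
st();g=PC+Rp(PY,PT).apply(G);go(g,tgt(PY,PT))
grab('top','t1.png');d=load('top');cv2.imwrite('pics/t1z.png',cv2.resize(d['frame'][140:230,120:210,::-1],None,fx=6,fy=6))
```

```text
t 1.7 p [547.6 320.2 102.8] yaw/tilt/roll [-2.83  5.53  0.03] F [-0.5  0.2 -0.3] op 0.995
turn (deg, tool) [-0.01 -0.13 -0.07] then shift in turned frame (mm) [ 1.  90.9  0. ] | before-turn frame [ 1.1 90.9  0. ]
```

View pics/t1z.png

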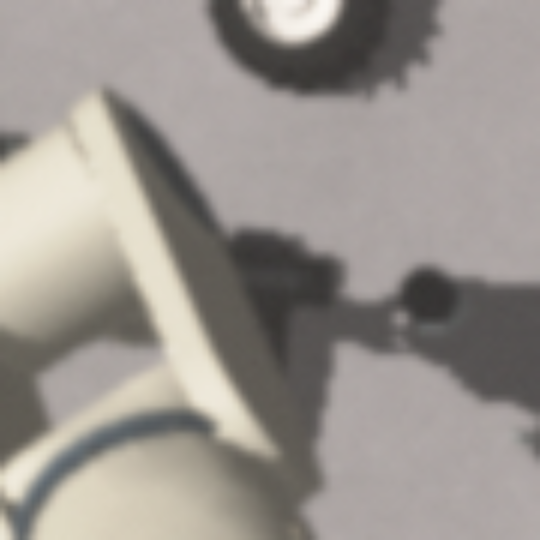

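>>> {"op": "send_rows", "data": {
  "series": [
    [0.0005, 0.035, 0, 0, 0, 0],
    [0.0005, 0.03, 0, 0, 0, 0],
    [0, 0.015, 0, 0, 0, 0],
    [0, 0.008, 0, 0, 0, 0],
    [0, 0.003, 0, 0, 0, 0],
    [0, 0, 0, 0, 0, 0],
    [0, 0, 0, 0, 0, 0]
  ]
}}

```text
clock: 2.45
eef_pos: [557.9, 321.5, 14.3]
tcp_rot: [-1.569, -0.099, -0.047]
contact_force: [0.5, 1.0, -0.1]
opening: 1.004
```

Run:
```python
from h import *
st();g=PC+Rp(PY,PT).apply(G);go(g,tgt(PY,PT))
d=grab('side');cv2.imwrite('pics/s1z.png',cv2.resize(d['frame'][110:190,230:330,::-1],None,fx=7,fy=7))
```

```text
t 2.45 p [557.9 321.5  14.3] yaw/tilt/roll [-2.7   5.69  0.12] F [ 0.5  1.  -0.1] op 1.004
turn (deg, tool) [-0.12 -0.    0.09] then shift in turned frame (mm) [-0.5  1.8 -1.7] | before-turn frame [-0.5  1.8 -1.7]
```

View pics/s1z.png

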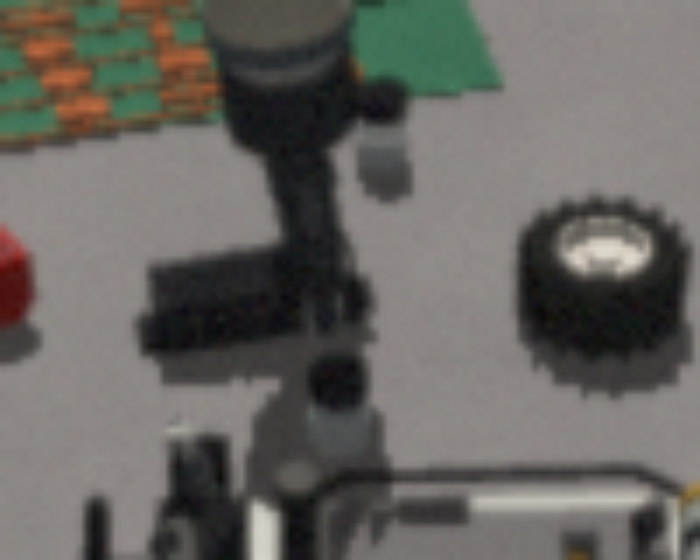

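>>> {"op": "send_rows", "data": {
  "series": [
    [0, 0.002, -0.001, 0, 0, 0],
    [0, 0, 0, 0, 0, 0],
    [0, 0, 0, 0, 0, 0],
    [0, 0, 0, 0, 0, 0],
    [0, 0, 0, 0, 0, 0],
    [0, 0, 0, 0, 0, 0],
    [0, 0, 0, 0, 0, 0],
    [0, 0, 0, 0, 0, 0]
  ],
  "gripper": 0,
  "squeeze": 60
}}

```text
clock: 3.3
eef_pos: [557.7, 319.9, 11.7]
tcp_rot: [-1.569, -0.098, -0.047]
contact_force: [-0.4, -0.9, 5.4]
opening: 0.529
```

>>> {"op": "send_rows", "data": {
  "series": [
    [0, 0, 0, 0, 0, 0],
    [0, -0.003, 0, 0, 0, 0],
    [0, -0.01, 0, 0, 0, 0],
    [0, -0.03, 0, 0, 0, 0],
    [0, -0.04, 0, 0, 0, 0],
    [0, -0.04, 0, 0, 0, 0],
    [0, 0, 0, 0, 0, 0],
    [0, 0, 0, 0, 0, 0]
  ]
}}

```text
clock: 4.1
eef_pos: [545.6, 320.6, 134.7]
tcp_rot: [-1.568, -0.099, -0.047]
contact_force: [0.0, 0.2, -3.6]
opening: 0.53
```

Run:
```python
from h import *
st()
d=grab('side');cv2.imwrite('pics/s2z.png',cv2.resize(d['frame'][80:180,230:330,::-1],None,fx=6,fy=6))
```

```text
t 4.1 p [545.6 320.6 134.7] yaw/tilt/roll [-2.71  5.7   0.13] F [ 0.   0.2 -3.6] op 0.53
```

View pics/s2z.png

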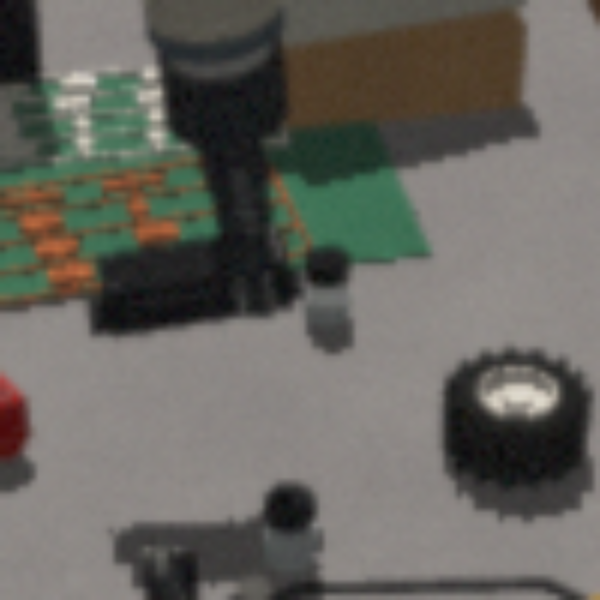

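```bash
cat >> h.py <<'E'
def packpts(c,Rc,tiltoff=0):
    # Rc tool; pack frame = tool * Rx(90)
    Rk=Rc*Rn.from_euler('x',90,degrees=True)*Rn.from_euler('y',-tiltoff,degrees=True)
    o={}
    for n,p in dict(NBR=[-60,-23,-18],NBL=[-60,23,-18],NTR=[-60,-23,18],NTL=[-60,23,18],TBR=[60,-23,-18],TTR=[60,-23,18],TTL=[60,23,18],tgR=[-72,-15,-18],tgL=[-72,15,-18],ledR=[68,-12,-9]).items():
        o[n]=c+Rk.apply(np.array(p)-G)
    return o
def overlay(n,fn,u0,u1,v0,v1,k,br=1.8,off=0):
    d=grab(n);im=cv2.resize(d['frame'][v0:v1,u0:u1,::-1],None,fx=k,fy=k,interpolation=cv2.INTER_CUBIC)
    im=np.clip(im*br,0,255).astype('uint8')
    c,Rc,s=cur()
    for nm,p in packpts(c,Rc,off).items():
        q=(proj(d,p)[0]-[u0,v0])*k+k/2
        cv2.circle(im,(int(q[0]),int(q[1])),2,(0,0,255),-1)
    cv2.imwrite('pics/'+fn,im)
E
python3 - <<'E'
from h import *
st();overlay('side','s3.png',235,300,110,150,11,2.2)
E
```

```text
t 4.15 p [544.8 320.  133.2] yaw/tilt/roll [-2.7   5.57  0.04] F [ 0.1 -0.  -5.3] op 0.528
```

View pics/s3.png

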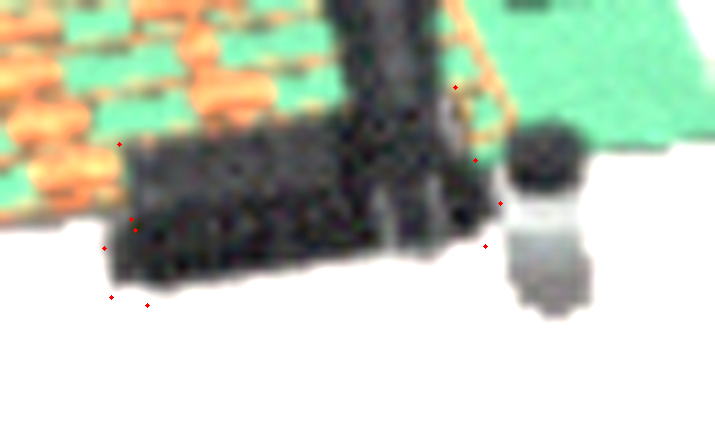

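```bash
cat >> h.py <<'E'
NOSE=np.array([-72,0,-18.])
def bayT(xb,zb,tilt,yb=0):
    tip=BM+Rp(BY,0).apply([xb,yb,zb]);return tip+Rp(BY,tilt).apply(G-NOSE)
def baynow():
    c,Rc,s=cur();Rk=Rc*Rn.from_euler('x',90,degrees=True)
    tip=c+Rk.apply(NOSE-G);print('tip in bay',np.round(Rp(BY,0).inv().apply(tip-BM),1), 'F in bay',np.round(Rp(BY,0).inv().apply(s['contact_force']),1))
E
python3 - <<'E'
from h import *
st();p=bayT(-56,60,12);print(p);go(p,tgt(BY,12))
E
```

```text
t 4.2 p [544.5 319.7 132.4] yaw/tilt/roll [-2.7   5.5  -0.01] F [-0.8  0.2 -4.1] op 0.532
[640.4562199   13.87106647 164.20284612]
turn (deg, tool) [-1.06  6.92 -6.49] then shift in turned frame (mm) [ 149.6   -0.8 -285.3] | before-turn frame [ 112.9  -21.1 -301. ]
```

>>> {"op": "send_rows", "data": {
  "series": [
    [0, -0.015, 0, -0.53, 3.46, -3.25],
    [0, -0.015, 0, -0.53, 3.46, -3.24],
    [0.018, 0.0035, -0.0355, 0, 0, 0],
    [0.018, 0.0035, -0.0355, 0, 0, 0],
    [0.018, 0.0035, -0.0355, 0, 0, 0],
    [0.018, 0.0035, -0.0355, 0, 0, 0],
    [0.018, 0.0035, -0.0355, 0, 0, 0],
    [0.018, 0.0035, -0.0355, 0, 0, 0]
  ]
}}

```text
clock: 5.0
eef_pos: [613.3, 90.3, 163.0]
tcp_rot: [-1.571, -0.208, -0.169]
contact_force: [0.7, 0.2, -3.5]
opening: 0.531
```

>>> {"op": "send_rows", "data": {
  "series": [
    [0.018, 0.0035, -0.0355, 0, 0, 0],
    [0.018, 0.0035, -0.0355, 0, 0, 0],
    [0, 0, 0, 0, 0, 0],
    [0, 0, 0, 0, 0, 0],
    [0, 0, 0, 0, 0, 0]
  ]
}}

```text
clock: 5.5
eef_pos: [637.3, 16.5, 164.3]
tcp_rot: [-1.57, -0.208, -0.169]
contact_force: [-0.2, -0.4, -3.1]
opening: 0.531
```

Run:
```python
from h import *
st();baynow();go(bayT(-56,60,12),tgt(BY,12));go(bayT(-56,2,12),tgt(BY,12))
overlay('side','s4.png',255,345,130,205,8,1.6)
overlay('top','t4.png',215,295,130,215,7,1.6)
```

```text
t 5.5 p [637.3  16.5 164.3] yaw/tilt/roll [-9.71 11.95  0.07] F [-0.2 -0.4 -3.1] op 0.531
tip in bay [-59.5   2.1  60.2] F in bay [-0.1 -0.4 -3.1]
turn (deg, tool) [-0.07 -0.01 -0.05] then shift in turned frame (mm) [ 3.4  0.8 -2.1] | before-turn frame [ 3.4  0.8 -2.1]
turn (deg, tool) [-0.07 -0.01 -0.05] then shift in turned frame (mm) [-8.6 57.5 -2.1] | before-turn frame [-8.6 57.5 -2.2]
```

View pics/s4.png

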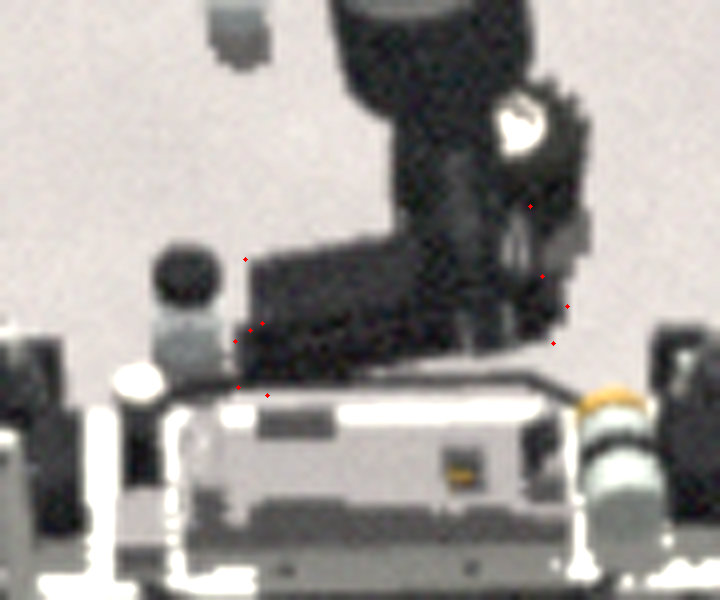

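View pics/t4.png

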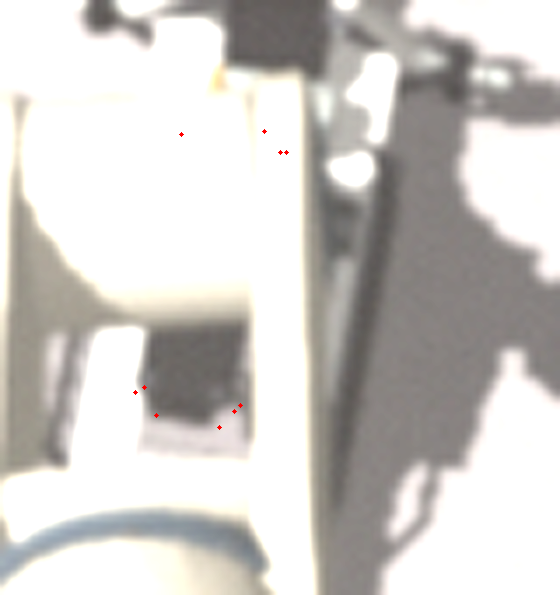

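>>> {"op": "send_rows", "data": {
  "series": [
    [-0.001, 0.015, -0.001, 0, 0, 0],
    [-0.002, 0.015, -0.001, 0, 0, 0],
    [-0.002, 0.012, 0, 0, 0, 0],
    [-0.002, 0.007, 0, 0, 0, 0],
    [-0.001, 0.002, 0, 0, 0, 0],
    [0, 0, 0, 0, 0, 0],
    [0, 0, 0, 0, 0, 0]
  ]
}}

```text
clock: 6.3
eef_pos: [641.2, 13.6, 114.6]
tcp_rot: [-1.569, -0.212, -0.17]
contact_force: [0.2, 0.1, -3.2]
opening: 0.531
```

Run:
```python
from h import *
st();baynow();go(bayT(-56,2,12),tgt(BY,12))
overlay('side','s5.png',255,345,130,205,8,1.6)
overlay('top','t5.png',215,295,130,215,7,1.6)
```

```text
t 6.3 p [641.2  13.6 114.6] yaw/tilt/roll [-9.72 12.14  0.09] F [ 0.2  0.1 -3.2] op 0.531
tip in bay [-55.1  -0.1  10.2] F in bay [ 0.2  0.1 -3.2]
turn (deg, tool) [-0.09 -0.02  0.14] then shift in turned frame (mm) [-2.6  8.1  0.1] | before-turn frame [-2.6  8.1  0.1]
```

View pics/s5.png

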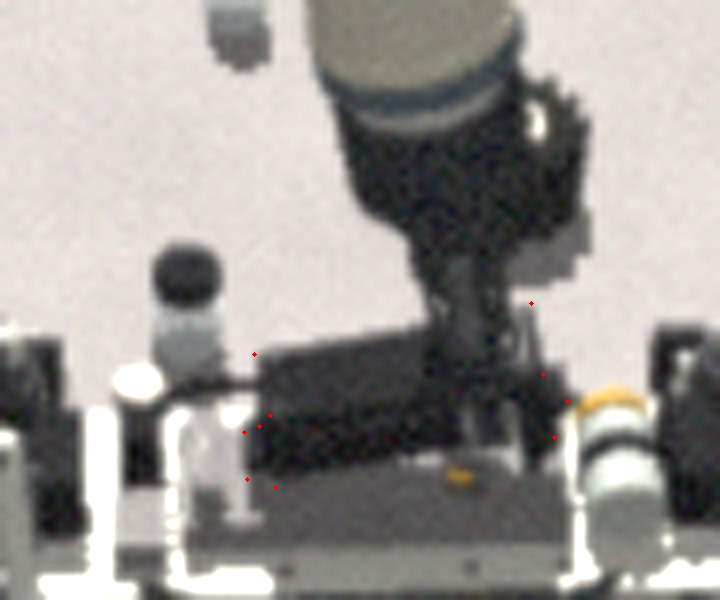

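View pics/t5.png

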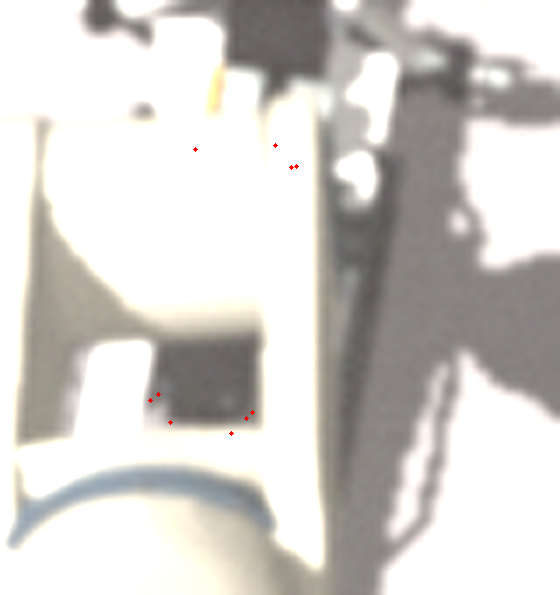

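>>> {"op": "send_rows", "data": {
  "series": [
    [-0.001, 0.003, 0.0015, 0, 0, 0],
    [-0.001, 0.003, 0, 0, 0, 0],
    [0, 0.002, 0, 0, 0, 0],
    [0, 0, 0, 0, 0, 0],
    [0, 0, 0, 0, 0, 0]
  ]
}}

```text
clock: 6.9
eef_pos: [640.8, 15.1, 105.8]
tcp_rot: [-1.569, -0.211, -0.17]
contact_force: [-0.9, -0.0, -3.2]
opening: 0.529
```

>>> {"op": "send_rows", "data": {
  "series": [
    [0, 0.001, 0, 0, 0, 0],
    [0, 0.001, 0, 0, 0, 0],
    [0, 0, 0, 0, 0, 0],
    [0, 0, 0, 0, 0, 0]
  ]
}}

```text
clock: 7.3
eef_pos: [641.4, 14.9, 104.0]
tcp_rot: [-1.569, -0.211, -0.169]
contact_force: [-0.3, -1.7, -3.1]
opening: 0.531
```

Run:
```python
from h import *
st();baynow();print(r.sense()['wrist_torque'])
```

```text
t 7.3 p [641.4  14.9 104. ] yaw/tilt/roll [-9.71 12.11  0.08] F [-0.3 -1.7 -3.1] op 0.531
tip in bay [-55.2   1.2  -0.4] F in bay [-0.  -1.7 -3.1]
[-0.28545755  0.19160519  0.12732988]
```

>>> {"op": "send_rows", "data": {
  "series": [
    [0, 0.001, -0.0015, 0, 0, 0],
    [0, 0.001, 0, 0, 0, 0],
    [0, 0, 0, 0, 0, 0],
    [0, 0, 0, 0, 0, 0]
  ]
}}

```text
clock: 7.7
eef_pos: [641.5, 13.6, 102.1]
tcp_rot: [-1.569, -0.211, -0.17]
contact_force: [-0.6, 1.1, -0.6]
opening: 0.535
```

Run:
```python
from h import *
st();baynow();print(r.sense()['wrist_torque'])
```

```text
t 7.7 p [641.5  13.6 102.1] yaw/tilt/roll [-9.73 12.1   0.1 ] F [-0.6  1.1 -0.6] op 0.535
tip in bay [-54.9   0.   -2.3] F in bay [-0.8  1.  -0.6]
[ 0.25410152  0.34248114 -0.11698519]
```

>>> {"op": "send_rows", "data": {
  "series": [
    [0, -0.0008, 0, 0, 0, 0],
    [-0.0039, -0.0008, 0, 0, 0, 0],
    [-0.0039, -0.0008, 0, 0, 0, 0],
    [-0.002, -0.0004, 0, 0, 0, 0],
    [0, 0, 0, 0, 0, 0],
    [0, 0, 0, 0, 0, 0]
  ]
}}

```text
clock: 8.3
eef_pos: [630.9, 15.2, 102.5]
tcp_rot: [-1.569, -0.21, -0.17]
contact_force: [0.1, -0.8, -1.4]
opening: 0.531
```

Run:
```python
from h import *
st();baynow();print(r.sense()['wrist_torque'])
```

```text
t 8.3 p [630.9  15.2 102.5] yaw/tilt/roll [-9.72 12.04  0.07] F [ 0.1 -0.8 -1.4] op 0.531
tip in bay [-65.7  -0.2  -1.8] F in bay [ 0.2 -0.7 -1.4]
[0.05178251 0.35743299 0.04539422]
```

>>> {"op": "send_rows", "data": {
  "series": [
    [-0.001, -0.0006, 0, 0, 0, 0],
    [-0.001, -0.0002, 0, 0, 0, 0],
    [-0.001, -0.0002, 0, 0, 0, 0],
    [0, 0, 0, 0, 0, 0],
    [0, 0, 0, 0, 0, 0]
  ]
}}

```text
clock: 8.8
eef_pos: [628.3, 15.8, 103.1]
tcp_rot: [-1.569, -0.211, -0.17]
contact_force: [1.5, 0.1, -1.1]
opening: 0.531
```

>>> {"op": "send_rows", "data": {
  "series": [
    [-0.001, -0.0002, 0, 0, 0, 0],
    [-0.001, -0.0002, 0, 0, 0, 0],
    [-0.001, -0.0002, 0, 0, 0, 0],
    [0, 0, 0, 0, 0, 0],
    [0, 0, 0, 0, 0, 0]
  ]
}}

```text
clock: 9.3
eef_pos: [625.3, 16.3, 103.1]
tcp_rot: [-1.569, -0.211, -0.17]
contact_force: [0.9, -0.8, -1.3]
opening: 0.531
```

Run:
```python
from h import *
st();baynow();print(r.sense()['wrist_torque'])
overlay('side','s6.png',255,345,130,205,8,1.6)
```

```text
t 9.3 p [625.3  16.3 103.1] yaw/tilt/roll [-9.72 12.1   0.09] F [ 0.9 -0.8 -1.3] op 0.531
tip in bay [-71.3  -0.1  -1.3] F in bay [ 1.  -0.6 -1.3]
[-0.06836107  0.05942296  0.06626748]
```

View pics/s6.png

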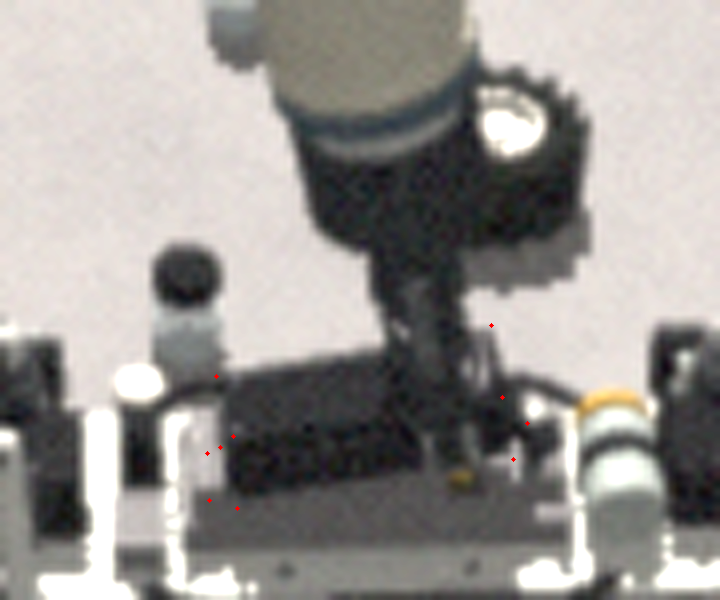

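>>> {"op": "send_rows", "data": {
  "series": [
    [-0.001, -0.0002, 0, 0, 0, 0],
    [-0.001, -0.0002, 0, 0, 0, 0],
    [0, 0, 0, 0, 0, 0],
    [0, 0, 0, 0, 0, 0]
  ]
}}

```text
clock: 9.75
eef_pos: [624.9, 16.5, 103.8]
tcp_rot: [-1.569, -0.215, -0.169]
contact_force: [6.1, -1.6, -1.9]
opening: 0.534
```

>>> {"op": "send_rows", "data": {
  "series": [
    [-0.001, -0.0002, 0, 0, 0, 0],
    [-0.001, -0.0002, 0, 0, 0, 0],
    [0, 0, 0, 0, 0, 0],
    [0, 0, 0, 0, 0, 0]
  ]
}}

```text
clock: 10.15
eef_pos: [624.6, 16.7, 104.7]
tcp_rot: [-1.569, -0.218, -0.169]
contact_force: [8.3, -4.7, -1.5]
opening: 0.53
```

Run:
```python
from h import *
st();baynow();print(r.sense()['wrist_torque'])
```

```text
t 10.15 p [624.6  16.7 104.7] yaw/tilt/roll [-9.67 12.49  0.13] F [ 8.3 -4.7 -1.5] op 0.53
tip in bay [-71.9   0.   -0.4] F in bay [ 9.  -3.3 -1.5]
[-0.61325776 -1.57007261  0.19299998]
```

>>> {"op": "send_rows", "data": {
  "series": [
    [0.0025, 0.0005, -0.0008, 0, 0, 0],
    [0, 0, 0, 0, 0, 0],
    [0, 0.0019, 0, 0, 0, 1],
    [0, 0.0019, 0, 0, 0, 1],
    [0, 0, 0, 0, 0, 0],
    [0, 0, 0, 0, 0, 0]
  ]
}}

```text
clock: 10.75
eef_pos: [625.5, 15.7, 99.7]
tcp_rot: [-1.569, -0.178, -0.17]
contact_force: [6.2, 0.4, -1.9]
opening: 0.53
```

Run:
```python
from h import *
st();baynow();print(r.sense()['wrist_torque'])
```

```text
t 10.75 p [625.5  15.7  99.7] yaw/tilt/roll [-9.73 10.22  0.12] F [ 6.2  0.4 -1.9] op 0.53
tip in bay [-71.8  -0.7  -1.3] F in bay [ 6.1  1.4 -1.9]
[ 0.09837471 -0.80063688 -0.06704048]
```

>>> {"op": "send_rows", "data": {
  "series": [
    [0.001, 0.0002, 0, 0, 0, 0],
    [0, 0.0019, 0, 0, 0, 1],
    [0, 0.0019, 0, 0, 0, 1],
    [0, 0, 0, 0, 0, 0],
    [0, 0, 0, 0, 0, 0]
  ]
}}

```text
clock: 11.25
eef_pos: [626.1, 15.3, 95.3]
tcp_rot: [-1.569, -0.141, -0.17]
contact_force: [4.0, 1.1, -0.4]
opening: 0.533
```

Run:
```python
from h import *
st();baynow();print(r.sense()['wrist_torque'])
overlay('side','s7.png',255,345,130,205,8,1.6)
```

```text
t 11.25 p [626.1  15.3  95.3] yaw/tilt/roll [-9.73  8.08  0.09] F [ 4.   1.1 -0.4] op 0.533
tip in bay [-71.8  -0.9  -1.7] F in bay [ 3.8  1.8 -0.4]
[ 0.25901858 -0.42222211 -0.14442422]
```

View pics/s7.png

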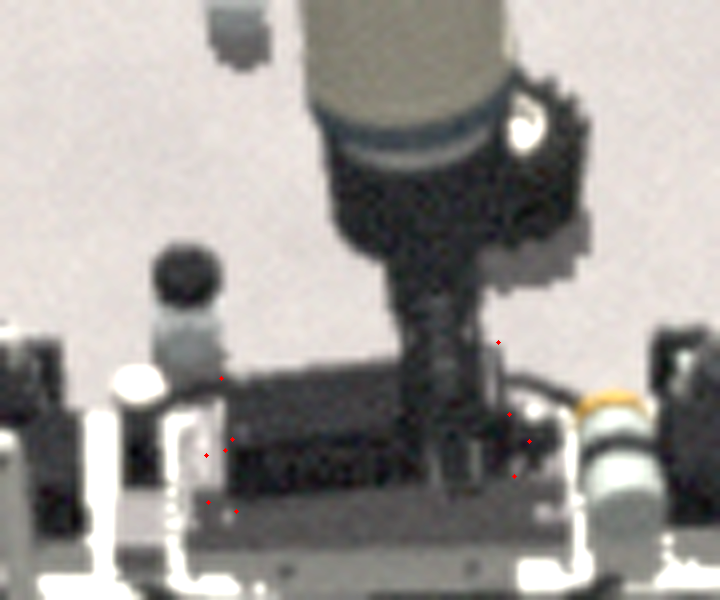

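>>> {"op": "send_rows", "data": {
  "series": [
    [0, 0.0019, 0, 0, 0, 1],
    [0, 0.0009, 0, 0, 0, 0.5],
    [0, 0, 0, 0, 0, 0],
    [0, 0, 0, 0, 0, 0]
  ]
}}

```text
clock: 11.7
eef_pos: [626.2, 15.3, 92.5]
tcp_rot: [-1.569, -0.115, -0.169]
contact_force: [1.6, 1.3, 0.1]
opening: 0.528
```

Run:
```python
from h import *
st();baynow();print(r.sense()['wrist_torque'])
```

```text
t 11.7 p [626.2  15.3  92.5] yaw/tilt/roll [-9.71  6.57  0.08] F [1.6 1.3 0.1] op 0.528
tip in bay [-72.1  -1.   -1.7] F in bay [1.4 1.5 0.1]
[ 0.25818893 -0.42597006  0.01077163]
```

>>> {"op": "send_rows", "data": {
  "series": [
    [0, 0.0009, 0, 0, 0, 0.5],
    [0, 0.0009, 0, 0, 0, 0.5],
    [0, 0, 0, 0, 0, 0],
    [0, 0, 0, 0, 0, 0]
  ]
}}

```text
clock: 12.1
eef_pos: [626.3, 15.2, 90.8]
tcp_rot: [-1.57, -0.097, -0.169]
contact_force: [-0.4, 0.3, 0.9]
opening: 0.531
```

Run:
```python
from h import *
st();baynow();print(r.sense()['wrist_torque'])
overlay('side','s8.png',255,345,130,205,8,1.6)
```

```text
t 12.1 p [626.3  15.2  90.8] yaw/tilt/roll [-9.7   5.55  0.07] F [-0.4  0.3  0.9] op 0.531
tip in bay [-72.2  -1.1  -1.6] F in bay [-0.5  0.2  0.9]
[ 0.06289852 -0.12953522  0.05093515]
```

View pics/s8.png

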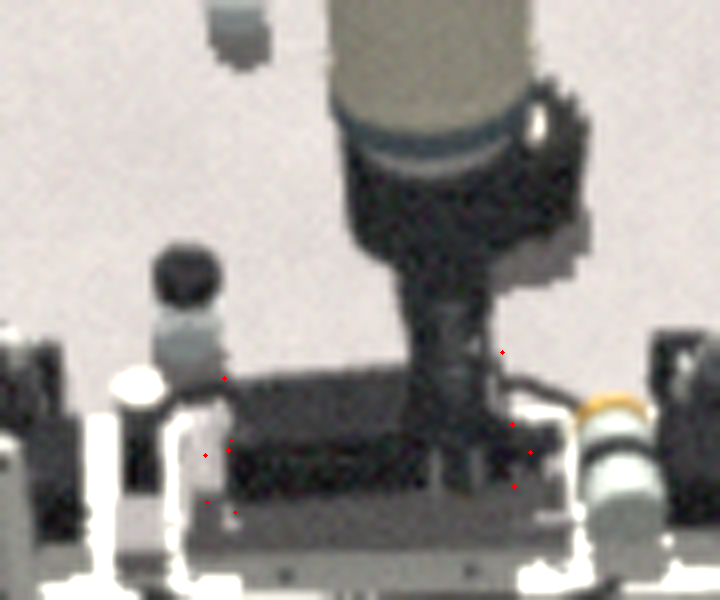

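>>> {"op": "send_rows", "data": {
  "series": [
    [0, 0, 0, 0, 0, 0],
    [0, 0, 0, 0, 0, 0],
    [0, 0, 0, 0, 0, 0],
    [0, 0, 0, 0, 0, 0]
  ],
  "gripper": 0.8
}}

```text
clock: 12.55
eef_pos: [626.6, 15.3, 90.9]
tcp_rot: [-1.569, -0.098, -0.169]
contact_force: [-0.5, -0.8, 0.2]
opening: 0.798
```

>>> {"op": "send_rows", "data": {
  "series": [
    [0, -0.005, 0, 0, 0, 0],
    [0, -0.015, 0, 0, 0, 0],
    [0, -0.025, 0, 0, 0, 0],
    [0, -0.025, 0, 0, 0, 0],
    [0, 0, 0, 0, 0, 0],
    [0, 0, 0, 0, 0, 0]
  ]
}}

```text
clock: 13.15
eef_pos: [620.3, 16.3, 162.1]
tcp_rot: [-1.569, -0.1, -0.169]
contact_force: [-0.5, 0.4, -0.1]
opening: 0.799
```

Run:
```python
from h import *
st()
overlay('side','s9.png',255,345,130,205,8,1.6)
d=grab('top');cv2.imwrite('pics/t9.png',cv2.resize(d['frame'][130:215,205:295,::-1],None,fx=7,fy=7,interpolation=cv2.INTER_CUBIC))
```

```text
t 13.15 p [620.3  16.3 162.1] yaw/tilt/roll [-9.71  5.72  0.11] F [-0.5  0.4 -0.1] op 0.799
```

View pics/s9.png

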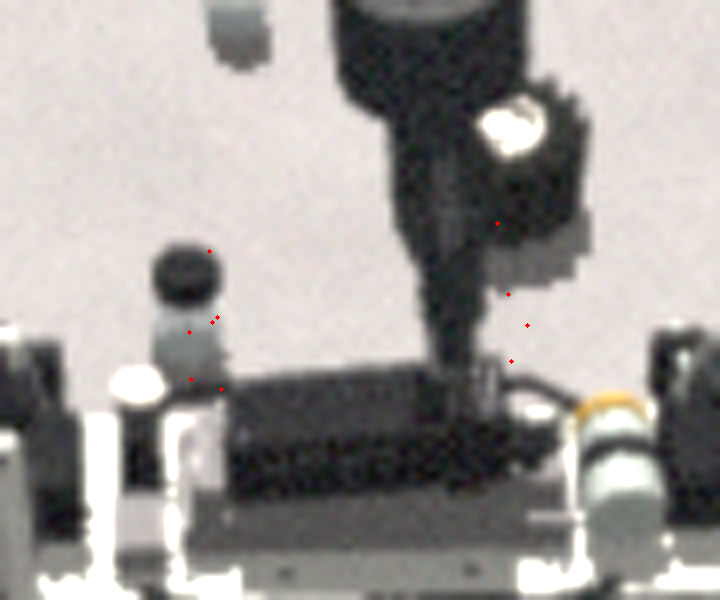

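View pics/t9.png

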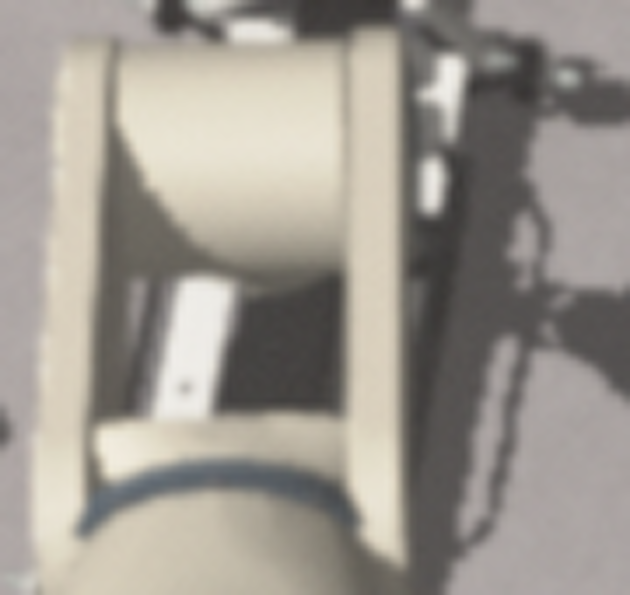

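Run:
```python
from h import *
p=BM+Rp(BY,0).apply([46,-1,68]);go(p,tgt(BY,0))
```

```text
turn (deg, tool) [-0.08 -0.    5.56] then shift in turned frame (mm) [18.9 12.4  0.1] | before-turn frame [17.6 14.1  0.1]
```

>>> {"op": "send_rows", "data": {
  "series": [
    [0, 0, 0, 0, 0, 2.78],
    [0, 0, 0, 0, 0, 2.78],
    [0.0095, 0.004, 0, 0, 0, 0],
    [0.0095, 0.004, 0, 0, 0, 0],
    [0, 0, 0, 0, 0, 0],
    [0, 0, 0, 0, 0, 0]
  ],
  "gripper": 0
}}

```text
clock: 13.85
eef_pos: [638.2, 13.1, 151.9]
tcp_rot: [-1.57, 0.0, -0.169]
contact_force: [-1.3, 0.2, 0.1]
opening: -0.005
```

>>> {"op": "send_rows", "data": {
  "series": [
    [0, 0.005, 0, 0, 0, 0],
    [0, 0.004, 0, 0, 0, 0],
    [0, 0.003, 0, 0, 0, 0],
    [0, 0.003, 0, 0, 0, 0],
    [0, 0, 0, 0, 0, 0]
  ]
}}

```text
clock: 14.35
eef_pos: [638.3, 13.1, 137.1]
tcp_rot: [-1.569, 0.0, -0.169]
contact_force: [-0.4, -0.4, -0.0]
opening: 0.001
```

Run:
```python
from h import *
st();c,_,_=cur();print(Rp(BY,0).inv().apply(c-BM))
overlay('side','s10.png',255,345,130,205,8,1.6)
```

```text
t 14.35 p [638.3  13.1 137.1] yaw/tilt/roll [-9.7  -0.    0.08] F [-0.4 -0.4 -0. ] op 0.001
[46.19577899 -1.08445893 57.14899209]
```

View pics/s10.png

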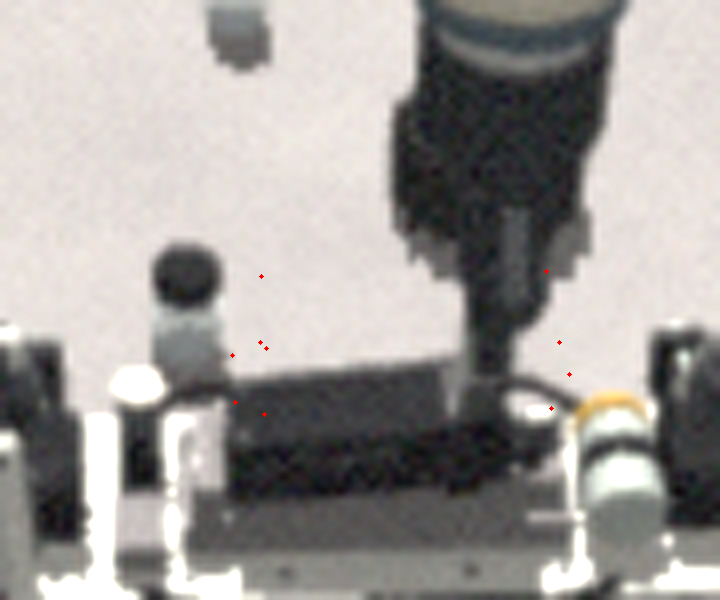

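>>> {"op": "send_rows", "data": {
  "series": [
    [0, 0.002, 0, 0, 0, 0],
    [0, 0.002, 0, 0, 0, 0],
    [0, 0.002, 0, 0, 0, 0],
    [0, 0.002, 0, 0, 0, 0],
    [0, 0.002, 0, 0, 0, 0],
    [0, 0.002, 0, 0, 0, 0],
    [0, 0, 0, 0, 0, 0]
  ]
}}

```text
clock: 15.1
eef_pos: [638.7, 13.1, 125.6]
tcp_rot: [-1.569, -0.001, -0.169]
contact_force: [-0.8, 0.7, 3.3]
opening: -0.0
```

>>> {"op": "send_rows", "data": {
  "series": [
    [0, 0.002, 0, 0, 0, 0],
    [0, 0.002, 0, 0, 0, 0],
    [0, 0.002, 0, 0, 0, 0],
    [0, 0, 0, 0, 0, 0]
  ]
}}

```text
clock: 15.5
eef_pos: [639.2, 13.2, 119.9]
tcp_rot: [-1.569, -0.002, -0.169]
contact_force: [-0.0, 0.6, 6.1]
opening: -0.003
```

>>> {"op": "send_rows", "data": {
  "series": [
    [0, 0.002, 0, 0, 0, 0],
    [0, 0.002, 0, 0, 0, 0],
    [0, 0.002, 0, 0, 0, 0],
    [0, 0, 0, 0, 0, 0]
  ]
}}

```text
clock: 15.9
eef_pos: [639.8, 13.2, 114.4]
tcp_rot: [-1.569, -0.003, -0.169]
contact_force: [-0.2, -0.4, 9.3]
opening: -0.004
```

>>> {"op": "send_rows", "data": {
  "series": [
    [0, 0.002, 0, 0, 0, 0],
    [0, 0.002, 0, 0, 0, 0],
    [0, 0, 0, 0, 0, 0],
    [0, 0, 0, 0, 0, 0]
  ]
}}

```text
clock: 16.3
eef_pos: [639.7, 13.2, 110.2]
tcp_rot: [-1.569, -0.003, -0.169]
contact_force: [-0.2, -0.2, 1.1]
opening: -0.003
```

>>> {"op": "send_rows", "data": {
  "series": [
    [0, 0.002, 0, 0, 0, 0],
    [0, 0.002, 0, 0, 0, 0],
    [0, 0, 0, 0, 0, 0]
  ]
}}

```text
clock: 16.6
eef_pos: [639.6, 13.2, 105.9]
tcp_rot: [-1.569, -0.003, -0.169]
contact_force: [2.4, 0.1, 6.6]
opening: 0.001
```

Run:
```python
from h import *
st();c,_,_=cur();print(Rp(BY,0).inv().apply(c-BM))
overlay('side','s11.png',255,345,130,205,8,1.6)
```

```text
t 16.6 p [639.6  13.2 105.9] yaw/tilt/roll [-9.7   0.15  0.11] F [2.4 0.1 6.6] op 0.001
[47.5071738  -0.80246384 25.91406712]
```

View pics/s11.png

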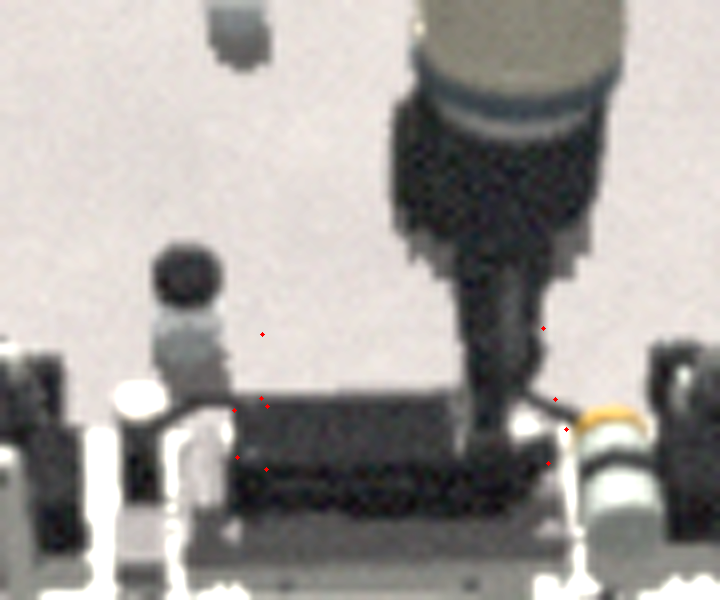

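>>> {"op": "send_rows", "data": {
  "series": [
    [0, 0.002, 0, 0, 0, 0],
    [0, 0.002, 0, 0, 0, 0],
    [0, 0, 0, 0, 0, 0],
    [0, 0, 0, 0, 0, 0]
  ]
}}

```text
clock: 17.05
eef_pos: [639.6, 13.2, 102.4]
tcp_rot: [-1.569, -0.003, -0.169]
contact_force: [1.3, -0.3, 8.8]
opening: 0.004
```

>>> {"op": "send_rows", "data": {
  "series": [
    [0, -0.004, 0, 0, 0, 0],
    [0, -0.006, 0, 0, 0, 0],
    [0, -0.01, 0, 0, 0, 0],
    [0, -0.03, 0, 0, 0, 0],
    [0, -0.04, 0, 0, 0, 0],
    [0, -0.04, 0, 0, 0, 0],
    [0, 0, 0, 0, 0, 0]
  ]
}}

```text
clock: 17.75
eef_pos: [641.1, 13.1, 237.8]
tcp_rot: [-1.568, -0.009, -0.169]
contact_force: [0.4, 0.0, -0.3]
opening: -0.005
```

>>> {"op": "send_rows", "data": {
  "series": [
    [-0.02, -0.02, 0.045, 0, 0, 0],
    [-0.02, -0.02, 0.045, 0, 0, 0],
    [-0.02, 0, 0.045, 0, 0, 0],
    [-0.02, 0, 0.045, 0, 0, 0],
    [-0.02, 0, 0.045, 0, 0, 0],
    [-0.02, 0, 0.045, 0, 0, 0],
    [0, 0, 0, 0, 0, 0],
    [0, 0, 0, 0, 0, 0]
  ]
}}

```text
clock: 18.55
eef_pos: [566.1, 294.4, 268.8]
tcp_rot: [-1.571, 0.001, -0.167]
contact_force: [-0.6, -0.4, 0.3]
opening: 0.0
```

Run:
```python
from h import *
st();t=grab('top','t12.png');s=grab('side','s12.png')
a=cv2.resize(t['frame'][140:210,220:280,::-1],None,fx=7,fy=7,interpolation=cv2.INTER_CUBIC)
b=cv2.resize(s['frame'][150:215,255:345,::-1],None,fx=8,fy=8,interpolation=cv2.INTER_CUBIC)
cv2.imwrite('pics/t12z.png',np.clip(a*1.6,0,255));cv2.imwrite('pics/s12z.png',np.clip(b*1.6,0,255))
R=Rp(BY,0)
for n,p in dict(NTL=[-61,23,36],NTR=[-61,-23,36],TTL=[59,23,36],TTR=[59,-23,36]).items():
    q=BM+R.apply(p);print(n,(proj(t,q)[0]-[220,140])*7+3.5,(proj(s,q)[0]-[255,150])*8+4)
P=cloud(t);Z=[]
for x in np.arange(-50,56,15):
    zz=[]
    for y in np.arange(-15,16,3):
      for dx in (-6,-3,0,3,6):
        u,v=np.round(proj(t,BM+R.apply([x+dx,y,36]))[0]).astype(int);zz.append(P[v,u,2])
    Z.append((x,round(float(np.nanmean(zz)),1)))
print(Z)
```

```text
t 18.55 p [566.1 294.4 268.8] yaw/tilt/roll [-9.55 -0.03  0.01] F [-0.6 -0.4  0.3] op 0.0
NTL [112.91760266 354.28077417] [230.59495863 216.17899768]
NTR [207.97869337 372.10739744] [234.70101541 287.86738362]
TTL [161.09495998 110.05875233] [507.68946755 210.42791422]
TTR [255.49162822 127.73910832] [518.5171613  281.87151216]
[(np.int64(-50), 113.8), (np.int64(-35), 113.2), (np.int64(-20), 114.0), (np.int64(-5), 114.7), (np.int64(10), 115.4), (np.int64(25), 115.8), (np.int64(40), 115.0), (np.int64(55), 107.0)][ WARN:0@3.859] global loadsave.cpp:1063 imwrite_ Unsupported depth image for selected encoder is fallbacked to CV_8U.
```

View pics/t12z.png

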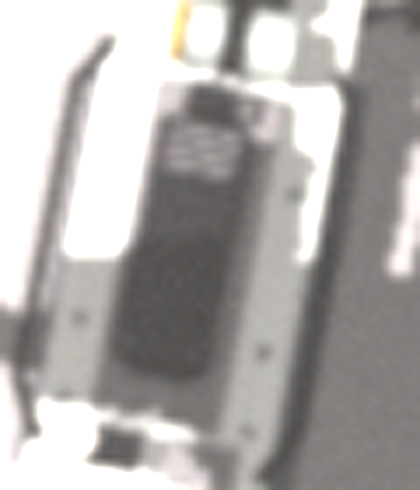

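View pics/s12z.png

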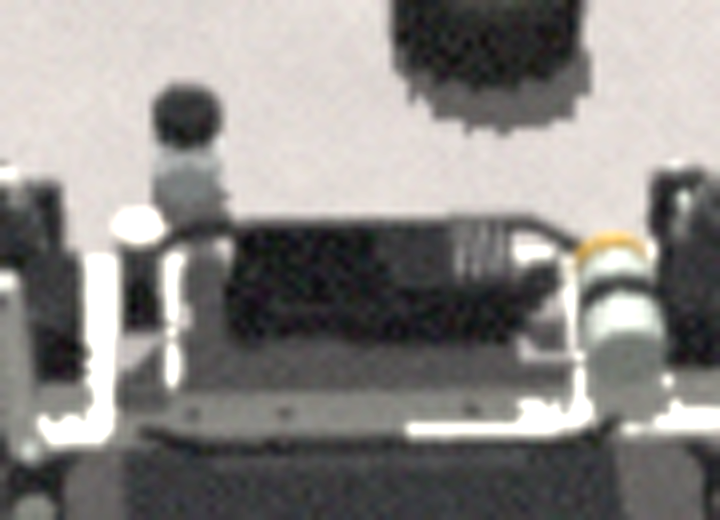

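View pics/t12.png

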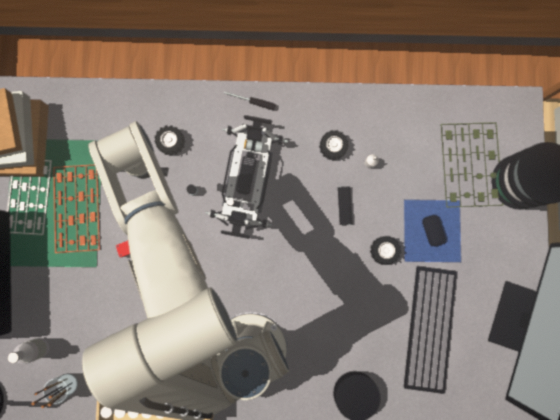

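Run:
```python
from h import *
R=Rp(BY,0);D=[]
for i in range(12):
    t=imaging.grab_frame('top');D.append(t['depth'])
D=np.array(D,float);D[D==0]=np.nan;t['depth']=np.nanmean(D,0);P=cloud(t)
m=[]
for v in range(140,205):
    for u in range(225,270):
        q=R.inv().apply(P[v,u]-BM)
        m.append(q)
m=np.array(m);k=(abs(m[:,1]-0)<15)&(m[:,0]>-52)&(m[:,0]<50)&(m[:,2]>26)&(m[:,2]<50)
p=np.polyfit(m[k,0],m[k,2],1);print('slope deg',np.degrees(np.arctan(p[0])),'mid height',p[1],k.sum(),'resid',np.std(m[k,2]-np.polyval(p,m[k,0])))
for x in range(44,84,4):
    k=(abs(m[:,1])<8)&(abs(m[:,0]-x)<2);print(x,np.round(np.sort(m[k,2]),0))
```

```text
slope deg 0.16498678496983318 mid height 35.16780395043146 273 resid 1.2130301295195256
44 [34. 35. 35. 37.]
48 [34. 35. 35. 37. 37. 38.]
52 [33. 35. 36. 36. 36. 38.]
56 [33. 33. 34. 36. 37.]
60 [33. 33.]
64 [ 9. 11. 12. 14. 14.]
68 [16. 17. 18. 18. 20. 20. 23.]
72 [19. 20. 20. 20. 21. 22. 22.]
76 [20. 21. 22. 22. 23. 25.]
80 [22. 23. 24. 24.]
```

Run:
```python
from h import *
st();print(r.sign_off())
```

```text
t 19.25 p [567.2 293.6 269.6] yaw/tilt/roll [-9.71  0.04  0.09] F [0.6 0.4 0.3] op 0.0
the job is handed in; nothing more can be done
None
```

The battery pack is fitted and latched in the truck, and I handed the job in at 19.3 s. I gripped the pack by the tail and slid the tongue under the lip at 12° tail-up until it met the stop wall. Then I swung the tail down onto the catch, let go, and pressed the tail down with the closed fingers.

**Evidence it is home:**
- **Snap:** while pressing, the force rose to about 9 N and then dropped to 1 N, which I read as the catch snapping over. I pressed once more to about 9 N to make sure.
- **Pack position:** with the arm clear, 12 averaged depth frames put the pack's top at 0.2° from level and 35 mm above the bay floor (36 mm nominal).
- **Catch:** the catch ramp stands at its rest position behind the tail, over the ledge.
- **Limits:** the truck sank roughly 10–14 mm at most, going by finger height and force. The highest force shown was about 10 N, while seating the tongue against the stop wall.
- **Bystanders:** the last overhead picture shows nothing else moved, but the arm hid part of the left side of the desk.

**Checks that disagreed:**
- The two cameras differed by about 3 mm sideways on the bay position. I used the average, and light guide contact then showed which way to correct it.
- The pack sat about 2 mm off from where I predicted it in the grip, so I found the floor and the stop wall by touch.
- A single-frame height check suggested about 1° of tail-up slope, but the averaged frames did not confirm it.

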